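Unstack the condiment pots onto their wooden stands

ROBOT

A 6-joint arm with a two-finger parallel gripper is mounted at the origin on the work surface. World frame = base frame: x ahead of the robot, y to its left, z up, the work surface at z = 0. Lengths are in mm, angles in degrees, forces in N, time in s.
With the tool pointing down it reaches from about 325 to 925 mm from the base axis. Payload 3.1 kg.
Tool frame: the origin (TCP) lies at the very end of the fingers, on their centre line; the grasp point (between the pads) lies grasp_offset behind it (grasp_offset is the distance from the TCP to the grasp point, in mm); z points along the fingers, x is the direction in which the jaws open and shut, and the axes are right-handed (so a half turn about z gives the same grasp; the last joint's range is limited). The gripper opens to 85 mm and grips with 20 to 120 N. Pads are 22 mm wide; open, the fingers measure 114 mm over their backs; the gripper's body (76 mm by 85 mm) begins 54 mm behind the grasp point. The pads swing forward as they close: fully open they stand 13 mm farther back than shut.
Start: joints at [-72.433, 12.427, 92.441, -0, 75.132, -6.429], TCP at [254.187, -570.989, 231.3] pointing down, gripper open.
Joint ranges: [-157.48, 157.48], [-44.54, 120.13], [17.64, 146.25], [-64.5, 244.5], [7.68, 150.69], [-147.95, 147.95]. Speed limits (degrees/s): [159.86, 159.86, 180, 180, 180, 180].

INTERFACE

Orientations are given as [roll, pitch, yaw] about the fixed x, y, z axes, in that order (R = Rz(yaw) Ry(pitch) Rx(roll)).
In Python, from station import * gives the robot as it stands. Calls block until the motion is done:
- goto(position, orientation): joint-space move of the TCP to a pose.
- move_l(position, attitude=None, speed=150): straight line of the TCP; attitude=None keeps the orientation; speed is the mean speed in mm/s.
- move_j(angles): joint-space move.
- grip(opening, squeeze=None): finger opening in mm; squeeze is the grip in N (None keeps the last); returns when the fingers have stopped.
- wait(seconds).
- solve_ik(position, orientation): joint angles nearest the present ones, or None.
- get_obs(): the state.
- get_image(name): name is "scene" or "top"; returns the picture (384x512x3 uint8, red, green, blue); there is no depth.
- get_calibration(name): a dict with "fx", "fy", "cx", "cy" (pixels), "R" (3x3) and "t" (3): a world point X has camera coordinates R X + t. Camera axes: x right, y down, z forward; pixel columns grow to the right and rows downward; lengths in mm; the calibration is good to about 2 mm. A picture is of the moment at which its call begins. get_calibration takes no time and is no camera call.
A pose or a line that the arm cannot do raises Unreachable and nothing moves.
- sign_off(): hands the job in, once; it reports no verdict.
Trained networks look in the newest picture that a camera, given by its name, has taken for a name from the list of things; names that differ only in an ending like _2 or _b are one class to them, and where a whole thing is asked for, a point or a joint stands for the part that bears it (a point fixed in the world has none). Each returns a list of dicts, best first, with "score" (0 to 1); they miss things now and then, are a little off and sometimes report something else, mostly with a low value. They report only what shows in the picture. A call takes as long as a camera call.
- spot_in(name, camera): "extent" ([centre column, centre row, width, height] in pixels, round what is visible of it).
- regions_of(name, camera): "region" (384x512 bool, what is visible of it) and "extent" ([centre column, centre row, width, height] in pixels, round what is visible of it).
The state is a dict: "t": time; "joint_pos": joint angles; "qvel": joint speeds; "effort": joint torques, N m; "tcp_pos": TCP position; "ee_rot": TCP orientation; "wrist_force": force on the tool from outside, world axes, zero at the start; "moment": the same for the moment, N m; "grip_width": finger opening in mm.
Only numpy, scipy, OpenCV 4.12 (cv2) and the standard library are available. Lean on these libraries where they do the work, as an engineer would, in place of code of your own. Each camera call takes 0.05 s, during which the arm holds its last target. There are 200 camera calls.

TASK

The clean condiment pots were left stacked up on the ledge. Take the stack apart and put each one upright in the middle of the wooden stand cut to its own outline and size: the square box on the square stand, the round tin on the large round one, the oblong tin on the oblong one and the green cup on the small round one, with the box and the oblong tin lined up with the edges of their stands. Set them down without dropping any, and leave the pestle and the jar standing where they are.

Things in the scene. Friction and masses are not known exactly. Their poses are not given: they have to be found in the camera images.
- square_box: square stainless steel box with a closed flat lid, 64 x 64 mm and 45 mm high: the bottom of the stack, standing on the ledge. Origin at the centre of its underside, z up, x and y along its sides. About 0.25 kg. The stack, from below: square box, round tin, oblong tin, cup, each resting flat on the one below, 171 mm high in all
- round_tin: round stainless steel tin with a closed flat lid, 58 mm across and 40 mm high, second in the stack. Origin at the centre of its underside, z up. About 0.16 kg
- oblong_tin: rectangular stainless steel tin with a closed flat lid, 60 mm (its x) by 32 mm (its y) and 38 mm high, third in the stack, turned any way. Origin at the centre of its underside, z up. About 0.13 kg
- cup: small green ceramic cup, open upwards, 41 mm across the rim, 39 mm just above the foot, foot 30 mm across, 48 mm high, wall 3.5 mm; the top of the stack. Origin at the centre of its underside, z up. About 0.1 kg
- square_stand: square wooden stand 86 x 86 mm, 8 mm thick, fixed flat on the ledge. Origin at the centre of its underside, z up; its top is 8 mm above the origin; x and y along its sides. The place of the square box
- large_round_stand: large round wooden stand, 80 mm across, 8 mm thick, fixed flat on the ledge. Origin at the centre of its underside, z up; its top is 8 mm above the origin. The place of the round tin
- oblong_stand: rectangular wooden stand 84 mm (its x) by 46 mm (its y), 8 mm thick, fixed flat on the ledge. Origin at the centre of its underside, z up; its top is 8 mm above the origin. The place of the oblong tin, long side along long side
- small_round_stand: small round wooden stand, 52 mm across, 8 mm thick, fixed flat on the ledge. Origin at the centre of its underside, z up; its top is 8 mm above the origin. The place of the cup
- pestle: short marble pestle standing loose on its wide end, a bystander: 44 mm across at the foot, 100 mm high. Origin at the centre of its foot, z up
- jar: small closed amber glass jar standing loose on the ledge, a bystander: 48 mm across, 75 mm high. Origin at the centre of its underside, z up. Besides it and the pestle only fixed things stand on the ledge, all beyond the stands or far to the sides (a stone mortar 85 mm high straight ahead, steel bowls, a crate of bottles up to 200 mm high, a rice cooker, a pot)

How it is judged:
By the outcome, as a careful person would: the job done as asked, in the order asked, and still so for the second after the job is handed in, with the robot touching nothing.
It also fails if it takes over 112 s, if anything falls off the work surface, if the arm or the gripper's body presses on something with over 40 N, if the wrist force passes 120 N, or if a joint passes its speed limit or range.

## Working session

There is one attempt and no reset: what is moved stays moved. The work goes in short steps, each a Python script; the robot and the scene stay as the last script left them, time stands still between calls to the robot, and variables do not carry over. Pictures are saved under pics/ and viewed, about 12 in all and at most 16, crops included, and the job is handed in when it is done.

```bash
mkdir -p pics; ls; python3 - <<'E'
from station import *
import cv2,numpy as np
o=get_obs();print(o)
for c in("scene","top"):
    im=get_image(c);cv2.imwrite(f"pics/{c}0.png",im[:,:,::-1])
    k=get_calibration(c);R=np.array(k["R"]);print(c,k["fx"],k["cx"],k["cy"],(-R.T@np.array(k["t"])).round(),R.round(3).tolist())
    for n in "square_box round_tin oblong_tin cup square_stand large_round_stand oblong_stand small_round_stand pestle jar".split():
        print(n,[(round(d["score"],2),np.round(d["extent"],1).tolist(),int(d["region"].sum())) for d in regions_of(n,c)[:2]])
print(get_obs()["t"])
E
```

```text
pics
{'t': 0.0, 'joint_pos': array([-7.24338241e+01,  1.24773456e+01,  9.25299729e+01, -2.72965011e-03,
        7.51334020e+01, -6.42981937e+00]), 'qvel': array([ 0.00301449,  0.08634003, -0.00177922,  0.03480797,  0.13137499,
       -0.03193734]), 'effort': array([-2.78562484e-04, -3.96845520e+01, -3.03854227e+01,  1.01510011e-04,
        9.76970274e-03,  1.13949937e-05]), 'tcp_pos': array([ 253.91163954, -570.1837066 ,  229.94831084]), 'ee_rot': array([-1.79986861e+02,  1.40130562e-01, -6.60032851e+01]), 'wrist_force': array([-0.20365257, -0.07525662,  0.13611627]), 'moment': array([ 0.01524917, -0.02020731, -0.02552945]), 'grip_width': 85.2769280130331}
scene 462.4135617004261 261.78834585573895 195.93090995591177 [1052. -568.  710.] [[0.719, 0.695, -0.002], [0.428, -0.446, -0.786], [-0.547, 0.564, -0.618]]
square_box [(0.79, [134.9, 267.4, 42.5, 38.2], 925)]
round_tin [(0.71, [132.8, 250.5, 29.3, 34.2], 539)]
oblong_tin [(0.71, [127.5, 236.2, 27.8, 36.5], 580), (0.57, [131.4, 252.6, 29.9, 33.9], 527)]
cup [(0.56, [125.1, 217.8, 25.2, 35.3], 618), (0.52, [131.2, 251.3, 31.9, 30.4]
[... 484 characters left out ...]
6, -0.012, -0.091], [0.091, 0.013, -0.996]]
square_box [(0.64, [374.1, 220.1, 34.5, 33.9], 258)]
round_tin [(0.62, [376.2, 218.6, 28.3, 23.9], 118), (0.47, [336.4, 141.9, 43.1, 41.2], 1115)]
oblong_tin [(0.75, [379.1, 219.3, 17.9, 25.7], 141)]
cup [(0.52, [385.1, 216.3, 25.8, 13.7], 310)]
square_stand [(0.77, [336.9, 142.4, 43.4, 41.4], 1091)]
large_round_stand [(0.94, [269.9, 191.3, 30.9, 30.5], 727), (0.5, [378.6, 218.6, 23.3, 24.4], 183)]
oblong_stand [(0.86, [183.8, 151.9, 21.3, 36.0], 618)]
small_round_stand [(0.59, [149.8, 225.2, 22.3, 15.7], 316)]
pestle [(0.59, [211.1, 218.2, 17.2, 20.7], 231)]
jar [(0.75, [316.6, 227.7, 16.9, 23.5], 345), (0.68, [183.8, 151.5, 17.9, 32.2], 565)]
1.1
```

```bash
python3 - <<'E'
import cv2
a=cv2.imread("pics/top0.png");cv2.imwrite("pics/top0c.png",cv2.resize(a[100:260,120:420],None,fx=2.6,fy=2.6,interpolation=cv2.INTER_CUBIC))
b=cv2.imread("pics/scene0.png")
import numpy as np
c=cv2.resize(b[190:300,85:195],(600,600),interpolation=cv2.INTER_CUBIC);cv2.imwrite("pics/stack0.png",c)
E
```

```text
(no output)
```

View pics/top0c.png

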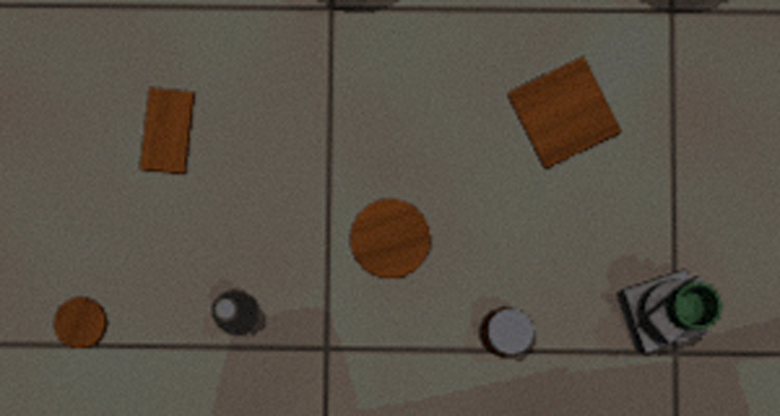

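View pics/stack0.png

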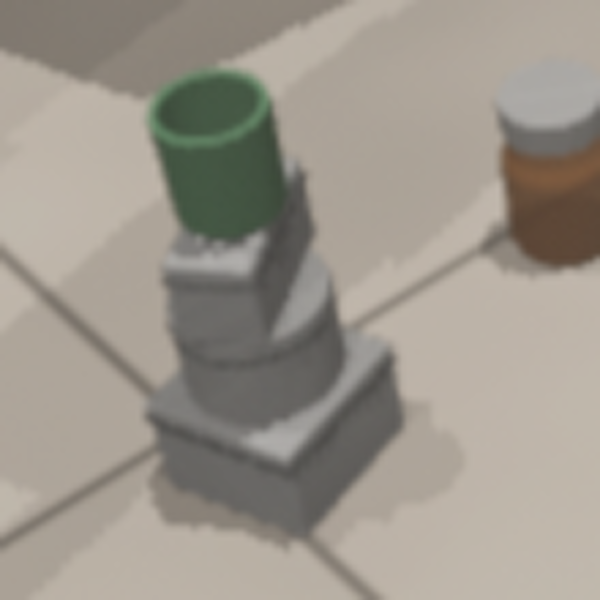

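View pics/scene0.png

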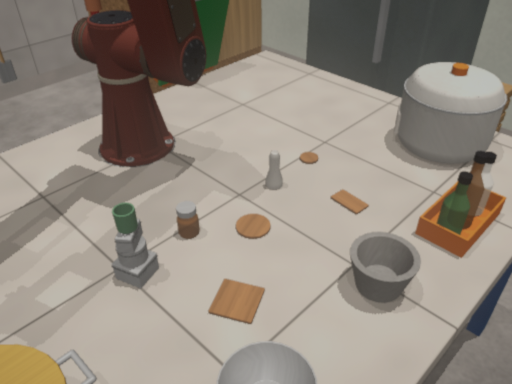

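```bash
cat > h.py <<'E'
from station import *
import cv2,numpy as np
from scipy.optimize import minimize
S=4
DIM=dict(square_box=("r",64,64,45),round_tin=("c",58,58,40),oblong_tin=("r",60,32,38),cup=("c",41,39,48),square_stand=("r",86,86,8),
 large_round_stand=("c",80,80,8),oblong_stand=("r",84,46,8),small_round_stand=("c",52,52,8),pestle=("c",30,44,100),jar=("c",48,48,75))
def proj(P,k):
    c=P@np.array(k["R"]).T+np.array(k["t"]);return np.c_[k["fx"]*c[:,0]/c[:,2]+k["cx"],k["fy"]*c[:,1]/c[:,2]+k["cy"]]
def pts(n,x,y,yaw,z0):
    s,a,b,h=DIM[n]
    if s=="r":
        q=np.array([[a,b],[a,-b],[-a,-b],[-a,b]])/2.;u,v=q,q
    else:
        t=np.linspace(0,2*np.pi,40);c=np.c_[np.cos(t),np.sin(t)]/2;u,v=c*a,c*b   # top, bottom
    w=np.radians(yaw);R=np.array([[np.cos(w),-np.sin(w)],[np.sin(w),np.cos(w)]])
    f=lambda q,z:np.c_[q@R.T+[x,y],np.full(len(q),z)]
    return np.r_[f(u,z0+h),f(v,z0)]
def fit(n,masks,z0,x0):
    """masks: {cam: bool mask}; maximise silhouette overlap in all given cams. x0=(x,y,yaw)"""
    M={}
    for c,m in masks.items():
        ys,xs=np.where(m);o=(xs.min()-15,ys.min()-15);w=(xs.max()+16,ys.max()+16)
        o=(max(o[0],0),max(o[1],0));sub=m[o[1]:w[1],o[0]:w[0]].astype(np.float32)
        M[c]=(cv2.resize(sub,None,fx=S,fy=S,interpolation=cv2.INTER_LINEAR),o,get_calibration(c))
    def cost(p):
        e=0
        for m,o,k in M.values():
            h=cv2.convexHull(((proj(pts(n,*p,z0),k)-o+.5)*S-.5).astype(np.float32))
            r=np.zeros(m.shape,np.float32);cv2.fillConvexPoly(r,np.round(h*16).astype(np.int32),1.,shift=4)
            e+=np.abs(r-m).sum()/max(m.sum(),1)
        return e
    yaws=[x0[2]] if DIM[n][0]=="c" else [x0[2]+d for d in range(0,90 if n[:6]=="square" else 180,15)]
    best=None
    for y in yaws:
        x=np.array([x0[0],x0[1],y],float)
        for d in (15,4):
            r=minimize(cost,x,method="Nelder-Mead",options=dict(initial_simplex=[x,x+[d,0,0],x+[0,d,0],x+[0,0,d]],xatol=.05,fatol=1e-4));x=r.x
        if best is None or r.fun<best.fun: best=r
    return best.x,best.fun
def unproj(uv,z,c):
    k=get_calibration(c);R=np.array(k["R"]);C=-R.T@np.array(k["t"])
    d=R.T@np.array([(uv[0]-k["cx"])/k["fx"],(uv[1]-k["cy"])/k["fy"],1]);return C+d*(z-C[2])/d[2]
E
python3 - <<'E'
from h import *
import station
print({k:v for k,v in vars(station).items() if 'offset' in k.lower()})
im={c:get_image(c) for c in("scene","top")}
for n in "cup oblong_tin round_tin square_box square_stand large_round_stand oblong_stand small_round_stand pestle jar".split():
    z0={"cup":123,"oblong_tin":85,"round_tin":45}.get(n,0); ms={}
    for c in im:
        d=regions_of(n,c)
        if d:
            m=d[0]["region"]
            if n=="cup" or "stand" in n:
                hsv=cv2.cvtColor(im[c],cv2.COLOR_RGB2HSV);H=(hsv[...,0]>45)&(hsv[...,0]<85) if n=="cup" else (hsv[...,0]<16)
                H&=hsv[...,1]>(60 if n=="cup" else 120)
                x,y,w,h=d[0]["extent"];b=np.zeros_like(m);b[int(y-h/2-9):int(y+h/2+9),int(x-w/2-9):int(x+w/2+9)]=1
                m=H&b; m=cv2.morphologyEx(m.astype(np.uint8),cv2.MORPH_CLOSE,np.ones((5,5)))>0
                print("   ",c,m.sum(),d[0]["region"].sum())
            ms[c]=m
    c="top" if "top" in ms else "scene"; ys,xs=np.where(ms[c]);p0=unproj((xs.mean(),ys.mean()),z0+DIM[n][3],c)
    out=[]
    for mm in [ms]+[{c:ms[c]} for c in ms]:
        x,f=fit(n,mm,z0,(p0[0],p0[1],0));out.append((x.round(1).tolist(),round(f,3)))
    print(n,out)
print(get_obs()["t"])
E
```

```text
{'grasp_offset': 18.700000000000003}
    scene 43 649
    top 301 287
cup [([473.1, -375.7, 40.0], np.float64(2.0)), ([473.1, -375.7, 40.0], np.float64(1.0)), ([418.7, -280.1, 0.8], np.float64(0.19))]
oblong_tin [([415.5, -277.5, 128.8], np.float64(2.729)), ([414.3, -278.2, 132.4], np.float64(0.614)), ([403.8, -250.5, 91.7], np.float64(1.904))]
round_tin [([413.7, -278.3, 15.6], np.float64(7.331)), ([413.5, -279.0, 20.7], np.float64(1.049)), ([459.9, -171.0, -60.0], np.float64(1.0))]
square_box [([418.4, -279.2, 18.9], np.float64(3.23)), ([415.8, -279.4, 107.4], np.float64(0.726)), ([418.5, -278.4, 19.0], np.float64(2.477))]
    scene 1455 1700
    top 1060 1083
square_stand [([616.3, -189.5, 116.5], np.float64(0.287)), ([614.0, -186.6, 27.0], np.float64(0.206)), ([617.0, -190.0, 26.7], np.float64(0.068))]
    scene 536 707
    top 740 819
large_round_stand [([487.8, -17.2, 7.4], np.float64(0.445)), ([483.3, -11.3, 13.9], np.float64(0.367)), ([488.1, -17.4, 4.7], np.float64(0.055))]
    scene 318 447
    top 560 565
oblong_stand [([594.0, 207.8, 174.1], np.float64(0.718)), ([589.9, 212.2, 163.3], np.float64(0.608)), ([593.9, 207.6, 174.8], np.float64(0.081))]
    scene 47 176
    top 317 303
small_round_stand [([400.5, 288.8, 7.4], np.float64(3.449)), ([385.6, 295.8, 9.6], np.float64(3.251)), ([400.6, 288.6, 12.0], np.float64(0.09))]
pestle [([412.8, 135.2, 5.6], np.float64(0.33)), ([411.3, 135.9, -5.4], np.float64(0.209)), ([413.2, 135.4, 7.1], np.float64(0.114))]
jar [([397.0, -128.4, 12.3], np.float64(0.336)), ([392.1, -127.2, 21.3], np.float64(0.183)), ([397.5, -127.4, 9.0], np.float64(0.128))]
2.2
```

```bash
cat >> h.py <<'E'
def look(n,c,green=False):
    im=get_image(c);d=regions_of(n,c);return im,d
def at(p,yaw,speed=None):
    """tool-down move, then cancel the steady-state error seen in tcp_pos"""
    p=np.array(p,float);o=[180,0,yaw]
    if speed: move_l(p.tolist(),o,speed)
    else: goto(p.tolist(),o)
    wait(.15);e=p-get_obs()["tcp_pos"];move_l((p+e).tolist(),o,40);wait(.1)
    return p+e
def pick(xy,yaw,tz,width,squeeze,lift=80,zhi=None,pre=85):
    grip(pre);at([*xy,zhi],yaw);at([*xy,tz],yaw,120)
    f0=get_obs();grip(width-15,squeeze);wait(.2);o=get_obs()
    print("grip",o["grip_width"].round(2),o["tcp_pos"].round(1),(o["wrist_force"]-f0["wrist_force"]).round(1))
    p=np.array(o["tcp_pos"]);c=np.array([*xy,tz]);move_l([*xy,tz+15],None,40);move_l([*xy,tz+lift],None,150)
    o=get_obs();print("lifted",o["grip_width"].round(2),o["wrist_force"].round(1),o["t"].round(1))
def place(xy,yaw,tz,width,zhi):
    """tz: nominal TCP height at contact"""
    at([*xy,zhi],yaw);c=at([*xy,tz+5],yaw,150);f0=get_obs()["wrist_force"][2]
    for i in range(1,26):
        move_l([c[0],c[1],c[2]-.5*i],None,20);wait(.05);f=get_obs()["wrist_force"][2]-f0
        if f>2.5:break
    o=get_obs();print("contact",i,round(f,1),o["tcp_pos"].round(1),o["ee_rot"].round(2))
    grip(width+18 if width<65 else 85);wait(.2);p=o["tcp_pos"];move_l([c[0],c[1],c[2]+75],None,120);print("t",get_obs()["t"].round(1))
E
python3 - <<'E'
from h import *
im=get_image("scene")
for n,z in (("cup",123),("small_round_stand",0),("large_round_stand",0),("oblong_stand",0),("square_stand",0)):
    m=regions_of(n,"scene")[0]["region"];ys,xs=np.where(m);p=unproj((xs.mean(),ys.mean()),z+DIM[n][3]/2,"scene")
    x,f=fit(n,{"scene":m},z,(p[0],p[1],0));print(n,x.round(1),round(f,3))
import station as s
for p,y in (([417,-280,260],-20),([400.6,288.6,250],10),([617,-190,200],26.7),([594,207.6,250],84.8)): print(solve_ik(p,[180,0,y]))
E
```

```text
cup [ 412.7 -276.8   13.4] 0.142
small_round_stand [397.9 290.9   4.5] 0.103
large_round_stand [485.4 -15.    7.3] 0.062
oblong_stand [593.1 210.2  -5.8] 0.172
square_stand [ 614.9 -189.7   26.9] 0.061
[-4.18909061e+01 -4.15539793e+00  1.06930918e+02 -2.54444375e-14
  7.72244798e+01 -2.18909061e+01]
[ 2.76189873e+01 -4.81647438e+00  1.08631403e+02 -2.54444375e-14
  7.61850711e+01  1.76189873e+01]
[-2.33404615e+01  1.63861881e+01  9.10778026e+01 -2.54444375e-14
  7.25360093e+01 -5.00404615e+01]
[ 1.28770809e+01  1.21143481e+01  9.07771843e+01 -2.54444375e-14
  7.71084677e+01 -7.19229191e+01]
```

```bash
python3 - <<'E'
from h import *
pick((415.7,-278.5),-10,129,41,25,zhi=250,lift=130)
place((399.3,289.7),10,129-123+8,41,230)
for c in("scene","top"):cv2.imwrite(f"pics/{c}1.png",get_image(c)[:,:,::-1])
E
python3 - <<'E'
import cv2,numpy as np
a=cv2.imread("pics/top1.png");b=cv2.imread("pics/scene1.png")
cv2.imwrite("pics/c1.png",np.hstack([cv2.resize(x,(400,300),interpolation=cv2.INTER_CUBIC) for x in(b[200:290,80:200],a[185:275,310:430])]))
E
```

```text
Traceback (most recent call last):
  File "h.py", line 55, in pick
    print("grip",o["grip_width"].round(2),o["tcp_pos"].round(1),(o["wrist_force"]-f0["wrist_force"]).round(1))
                 ^^^^^^^^^^^^^^^^^^^^^
AttributeError: 'float' object has no attribute 'round'
[ WARN:0@0.024] global loadsave.cpp:275 findDecoder imread_('pics/top1.png'): can't open/read file: check file path/integrity
[ WARN:0@0.024] global loadsave.cpp:275 findDecoder imread_('pics/scene1.png'): can't open/read file: check file path/integrity
Traceback (most recent call last):
TypeError: 'NoneType' object is not subscriptable
```

```bash
sed -i 's/o\["grip_width"\].round(2)/round(float(o["grip_width"]),2)/; s/o\["t"\].round(1)/round(o["t"],1)/; s/get_obs()\["t"\].round(1)/round(get_obs()["t"],1)/' h.py
python3 - <<'E'
from h import *
o=get_obs();print(o["t"],o["grip_width"],o["tcp_pos"],o["wrist_force"],o["ee_rot"])
if o["grip_width"]>37:
    q=o["tcp_pos"];move_l([415.7,-278.5,144],None,40);move_l([415.7,-278.5,230],None,150)
    o=get_obs();print(o["t"],o["grip_width"],o["wrist_force"])
    place((399.3,289.7),10,129-123+8,41,230)
for c in("scene","top"):cv2.imwrite(f"pics/{c}1.png",get_image(c)[:,:,::-1])
E
python3 - <<'E'
import cv2,numpy as np
a=cv2.imread("pics/top1.png");b=cv2.imread("pics/scene1.png")
cv2.imwrite("pics/c1.png",np.hstack([cv2.resize(x,(400,300),interpolation=cv2.INTER_CUBIC) for x in(b[200:290,80:200],a[185:275,310:430])]))
E
```

```text
6.825 40.32734686838095 [ 415.25570586 -278.07694542  128.08109041] [ 1.74827969  0.18731779 -0.15954873] [ 1.79988754e+02 -2.67680832e-02 -9.99799308e+00]
8.1 40.50118672624904 [-0.48299539  0.65449646 -1.80985737]
contact 11 5.2 [398.7 289.4  13. ] [-180.    0.   10.]
t 17.3
```

View pics/c1.png

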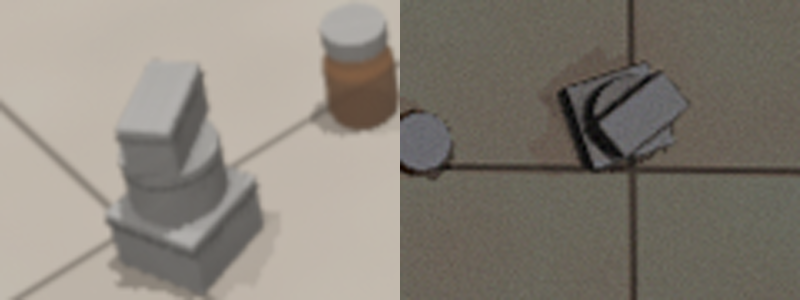

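View pics/scene1.png

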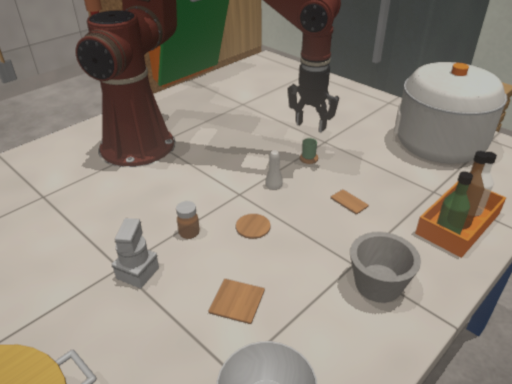

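The cup stands upright on the small round stand (scene image about 309,152). The stack below is intact, with the oblong tin fully visible on top (scene about 128,238).

```bash
cat >> h.py <<'E'
def meas(n,z0,cams=("scene","top"),near=None):
    P=[]
    for c in cams:
        get_image(c)
        for d in regions_of(n,c)[:3]:
            m=d["region"];ys,xs=np.where(m);p=unproj((xs.mean(),ys.mean()),z0+DIM[n][3]/2,c)
            if near is not None and np.hypot(*(p[:2]-near))>40: continue
            x,f=fit(n,{c:m},z0,(p[0],p[1],0));print(n,c,round(d["score"],2),x.round(1),round(f,3));P.append(x);break
    return P
E
python3 - <<'E'
from h import *
meas("oblong_tin",85,near=(415,-279));meas("oblong_stand",0)
meas("cup",8,("scene",),near=(399,289))
E
```

```text
oblong_tin scene 0.9 [ 414.5 -278.6  133.7] 0.091
oblong_tin top 0.93 [ 417.3 -278.6  128.9] 0.085
oblong_stand scene 0.77 [592.6 210.5  -6.1] 0.117
oblong_stand top 0.75 [594.5 208.3  -5.1] 0.076
cup scene 0.67 [395.3 292.8  12.8] 0.136
```

```bash
python3 - <<'E'
from h import *
pick((416,-278.6),41,92,32,30,zhi=220,lift=110,pre=70)
place((593.6,209.2),84.6,15,32,200)
meas("oblong_tin",8,near=(594,209));meas("round_tin",45,near=(415,-279))
meas("large_round_stand",0)
E
```

```text
grip 31.85 [ 415.5 -278.2   91.2] [ 0.2 -0.3  1.1]
lifted 31.91 [-1.1 -0.3 -1.3] 24.5
contact 10 6.9 [592.7 209.   14.2] [179.99  -0.    84.6 ]
t 33.0
oblong_tin scene 0.85 [592.8 209.4  -8.6] 0.078
round_tin scene 0.8 [ 414.2 -279.9   12.2] 0.088
large_round_stand scene 0.55 [486.3 -15.5  15. ] 0.054
large_round_stand top 0.71 [488.8 -16.7   9.7] 0.046
```

```bash
python3 - <<'E'
from h import *
pick((415.3,-280.3),-10,53,58,30,zhi=180,lift=110,pre=85)
place((487.1,-16),10,16,58,165)
cv2.imwrite("pics/top3.png",get_image("top")[:,:,::-1])
meas("round_tin",8,near=(487,-16));meas("square_box",0,near=(415,-279));meas("square_stand",0)
E
```

```text
grip 57.4 [ 415.1 -280.    52.4] [ 0.2 -1.2  2.8]
lifted 57.46 [-0.3  0.3 -2. ] 40.1
contact 10 8.1 [486.1 -15.8  15.4] [180.   0.  10.]
t 47.6
round_tin scene 0.62 [483.7 -13.6  11.4] 0.061
square_box scene 0.83 [ 414.9 -280.    18.1] 0.049
square_box top 0.65 [ 419.4 -280.5   18.2] 0.061
square_stand scene 0.87 [ 615.1 -188.7   26.8] 0.061
square_stand top 0.81 [ 617.6 -189.4   26.7] 0.05
```

```bash
python3 - <<'E'
from h import *
pick((417,-280.3),18.1,10,64,40,zhi=110,lift=90,pre=85)
place((616.5,-189.3),26.8,18,64,100)
goto([330,-450,230],[180,0,-40]);print(get_obs()["t"])
for c in("scene","top"):cv2.imwrite(f"pics/{c}4.png",get_image(c)[:,:,::-1])
for a,b in(("cup","small_round_stand"),("round_tin","large_round_stand"),("oblong_tin","oblong_stand"),("square_box","square_stand")):
    n=dict(cup=(399,290),round_tin=(487,-16),oblong_tin=(594,209),square_box=(616,-189))[a];meas(a,8,near=n)
meas("pestle",0);meas("jar",0)
a=cv2.imread("pics/top4.png");b=cv2.imread("pics/scene4.png")
r=lambda x:cv2.resize(x,(390,290),interpolation=cv2.INTER_CUBIC)
def cut(im,c,p):
    u,v=proj(np.array([[*p,15.]]),get_calibration(c))[0].astype(int);return cv2.resize(im[v-30:v+30,u-30:u+30],(195,195),interpolation=cv2.INTER_CUBIC)
P=[(399,290),(487,-16),(594,209),(616,-189)]
cv2.imwrite("pics/c4.png",np.vstack([np.hstack([cut(a,"top",p) for p in P]),np.hstack([cut(b,"scene",p) for p in P])]))
E
```

```text
grip 63.89 [ 416.6 -279.9    9.3] [-0.2  1.3  2.5]
lifted 63.49 [-0.6  0.4 -3.5] 53.3
contact 9 7.1 [ 614.9 -188.7   17.3] [180.     0.    26.81]
t 59.9
61.4
cup scene 0.6 [395.7 292.3  -4.6] 0.151
cup top 0.48 [399.9 289.3   4.5] 0.139
round_tin scene 0.86 [484.2 -14.5   7.3] 0.103
round_tin top 0.58 [486.9 -16.    4.7] 0.06
oblong_tin scene 0.97 [592.6 210.5 171.4] 0.075
oblong_tin top 0.74 [595.5 208.8  -6.6] 0.117
square_box scene 0.75 [ 614.2 -188.4   30. ] 0.061
square_box top 0.88 [ 617.5 -189.5  117.4] 0.063
pestle scene 0.77 [411.8 134.9   2.3] 0.178
pestle top 0.66 [414.6 135.4  15.6] 0.242
jar scene 0.85 [ 392.8 -127.3    3.6] 0.174
jar top 0.64 [ 397.2 -127.2    7. ] 0.235
```

View pics/c4.png

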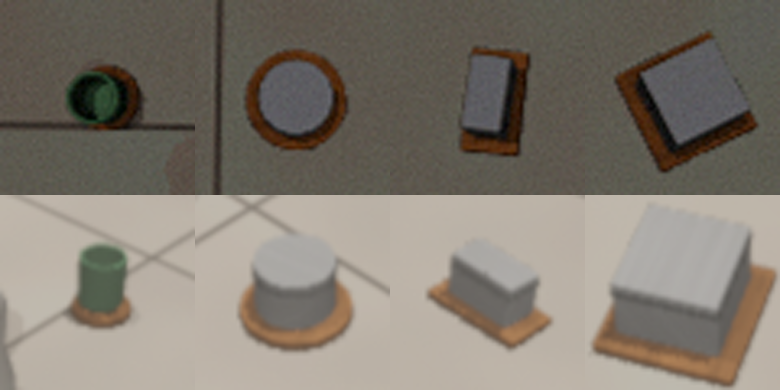

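View pics/scene4.png

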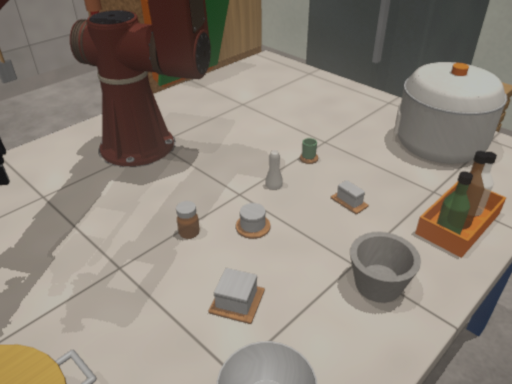

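```bash
python3 - <<'E'
from h import *
sign_off();print(get_obs()["t"])
E
```

```text
the job is handed in; nothing more can be done
the job is handed in; nothing more can be done
```

I took the stack apart from the top down (cup, oblong tin, round tin, square box). Each piece now stands upright on its own stand, and I handed the job in at roughly 63 s of the 112 s. Each piece was lowered in half-millimetre steps until the wrist felt it touch, at about 5 to 8 N, and only then released.

**Centring:** the last measurements put the pieces about 0 to 2.6 mm from the middle of their stands. The oblong tin and the box are within about 1 mm and the round tin is about 1.7 mm off. The cup is about 1 mm off by the top camera and 2.6 mm by the scene camera.

**Alignment:** the top camera and the visible edges put the box and oblong tin within about 1.5° of their stands.

**Bystanders:** the pestle and jar measured within about 1.5 mm of where they were at the start and are still standing.

**Disagreements between checks:**
- **Positions:** the scene camera reads most things about 2 to 4 mm away from where the top camera does, so I averaged the two when placing.
- **Angles:** the scene camera read the box and oblong tin as turned about 3° from their stands. I took this as measurement noise, because the edges in the top picture and the gripper angle at release did not agree with it.

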